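Set the engraving stage to its blue mark

ROBOT

A 7-joint arm with a two-finger parallel gripper is mounted at the origin on a cart in front of the work surface, level with it; the furniture and walls round the work are solid. World frame = base frame: x ahead of the robot, y to its left, z up, the work surface at z = 0. Lengths are in m, angles in rad, forces in N, time in s.
With the tool pointing down it reaches from about 0.425 to 0.875 m from the base axis. Payload 9.9 kg.
Tool frame: the origin (TCP) lies at the centre of the arm's flange, where the gripper is bolted on; the fingertips stand 173 mm ahead of it and the grasp point (between the pads) lies 155 mm ahead of it; z points along the fingers, y is the line along which they close (so a half turn about z gives the same grasp; the last joint's range is limited). The gripper opens to 85 mm and grips with 20 to 120 N. Pads are 22 mm wide; open, the fingers measure 114 mm over their backs; the gripper's body (76 mm by 85 mm) begins 54 mm behind the grasp point. The pads swing forward as they close: fully open they stand 13 mm farther back than shut.
Start: joints at [-1.39, 0.576, 0.025, 1.437, -0.015, 1.129, -0.057], TCP at [0.177, 0.651, 0.405] pointing down, gripper open.
Joint ranges: [-2.76, 2.76], [-0.34, 2.15], [-1.52, 1.57], [0.19, 2.46], [-1.09, 4.23], [0.17, 1.99], [-2.82, 2.82]. Speed limits (rad/s): [2.22, 2.22, 3.01, 3.01, 3.14, 3.14, 3.14].

INTERFACE

Orientations are given as a rotation vector (axis times angle).
In Python, from station import r, optics, silhouettes, place_of gives the robot as it stands.
- The arm moves only by the shell command python3 -m creep 'ROWS' [FORCE]. ROWS is JSON, a list of rows, each a list of 7 numbers: the turn, a rotation vector about the tool's x, y, z in rad, then the shift along the tool's x, y, z in mm, then the closure, from 0 (fully open) to 1 (shut). A call has 1 to 20 rows; each row shifts and turns the commanded pose from where the row before left it, along the tool's axes as they then stand; what a row does not reach is not made up. A row lasts 1/10 s, in which the tool goes at most 50 mm and 8.59 degrees, less where a joint would pass 70% of its speed; a pose out of reach is approached as far as the arm can. A call with a gripper value outside its range is refused whole. The fingers move at their own pace and stop on an object; FORCE is the grip in N (left out, the last holds). Time passes only in rows, so rows that do not move let the fingers close. It gives the time, the measured TCP pose, the force, the opening and the grip force at its end, in the units of the state.
- r.get_state(): the state, without advancing time (a new reading comes with each control period).
- optics.grab_frame(name): name is "scene" or "top" or "wrist"; returns (picture, depth): 480x640x3 uint8, red, green, blue; 480x640 float32, m along the optical axis (not along the pixel's ray), 0 where there is no reading.
- optics.get_calibration(name): a dict with "K" (3x3 intrinsics, pixels), "R" (3x3) and "t" (3): a world point X has camera coordinates R X + t. Camera axes: x right, y down, z forward; pixel columns grow to the right and rows downward; lengths in m; the calibration is good to about 2 mm. A picture is of the moment at which its call begins: read the wrist's pose just before it. get_calibration takes no time and is no camera call; for the wrist camera it gives the pose at the moment of the call.
- r.finish_job(): hands the job in; it is judged then, once.
Trained networks look in the newest picture that a camera, given by its name, has taken for a name from the list of things; names that differ only in an ending like _2 or _b are one class to them, and where a whole thing is asked for, a point or a joint stands for the part that bears it (a point fixed in the world has none). Each returns a list of dicts, best first, with "p" (0 to 1); they miss things now and then, are a little off and sometimes report something else, mostly with a low value. They report only what shows in the picture. A call takes as long as a camera call.
- silhouettes(label, camera): "pixels" (480x640 bool, what is visible of it).
- place_of(label, camera): "centre" ([x, y, z] in m, in world coordinates, good to about 4 mm: a listed point, or the origin of a listed thing).
The state is a dict: "clock": time; "q": joint angles; "qvel": joint speeds; "joint_efforts": joint torques, N m; "ee_pos": TCP position; "eef_rot": TCP orientation; "ft_force": force on the tool from outside, world axes, zero at the start; "moment": the same for the moment, N m; "opening": finger opening in m; "grip_force": force on a finger pad.
Only numpy, scipy, OpenCV 4.12 (cv2) and the standard library are available. Lean on these libraries where they do the work, as an engineer would, in place of code of your own. Each camera call takes 0.05 s, during which the arm holds its last target. There are 200 camera calls.

TASK

With a fingertip, push the black finger post of the round engraving stage so that the dial turns, until the white index line on the dial lines up with the blue clip on the scale ring, then take the hand away. Push gently, do not pinch or grip the post, and do not touch the stone clamped in the middle. Leave the lion, the paste tin and the pebble standing beside the stage as they are.

Things in the scene. Friction and masses are not known exactly. Their poses are not given: they have to be found in the camera images.
- stage: fixed round engraving stage on the table: grey foot 180 mm across, 18 mm high, with an aluminium scale ring (black lines every 15 degrees). Origin on the dial's axis at the table top, z up. It does not move. On it turns a flat dark dial 130 mm across, its top 28.5 mm above the table. In the middle of the dial a pale stone lies between two low aluminium jaws
- dial (a joint): angle of the dial on the stage in rad, growing counterclockwise seen from above; it turns freely either way to 6.2 rad from zero, starts within 0.3 of zero, is held by friction (0.12 N m, about 2.4 N at the post) and stays where it is left
- index_tip (a point): outer end of the white index line (4 mm wide, radial) on the dial's top, 66 mm from the dial's axis, 28.5 mm above the table; turns with the dial
- target_tip (a point): where the tip of the index line must come: 66 mm from the dial's axis, in the direction of the blue clip, 28.6 mm above the table. The clip is a blue radial line 4 mm wide lying on the scale ring, 67 to 88 mm from the axis, with a blue tab over the outer edge; fixed, at any angle round the ring, at least 0.4 rad from where the index line starts
- post_top (a point): centre of the top of the black finger post, 58.5 mm above the table, 50 mm from the dial's axis, on the side of the dial opposite to the index line; turns with the dial
- finger_post: the black upright round post, 14 mm across and 30 mm high, fixed on the dial with a steel foot ring 18 mm across and 3 mm high; origin at the centre of its foot on the dial's top (28.5 mm above the table)
- stone: the pale seal stone, 58 x 24 x 19 mm, lying clamped on the dial, its long side at right angles to the line from post to index; fixed to the dial on its axis; stone and jaws stay within 32 mm of the axis and below 50 mm above the table; origin at the centre of its underside
- lion: small pale green carved lion figure, 35 x 42 x 62 mm high, standing loose beside the stage; origin at the centre of its base
- paste_tin: round red paste tin, 45 mm across, 19 mm high, loose; origin at the centre of its underside
- pebble: flat brown rounded pebble, 26 x 60 x 17 mm, loose; origin at the centre of its underside

How it is judged:
On the way:
1. a fingertip pushes against the post (contact force between the fingers and finger_post above 0.4 N), for 0.1 s.
At the end, for the whole second after the job is handed in: The outer end of the white index line is within 4 mm (3.5 degrees) of the blue line's direction, the dial is at rest, and lion, tin and pebble are within 15 mm of where they stood (horizontal distance between index_tip and target_tip below 0.004 m and velocity of joint dial between -0.03 and 0.03 rad/s and distance of each of lion, paste_tin, pebble from where it was at the start of the episode below 0.015 m); the robot touches nothing.
It fails at once if the post is pinched or pushed hard (over 15 N) (contact force between the fingers and finger_post above 15 N).
It fails at once if the clamped stone is touched (over 1 N) (contact force between any of the fingers, the arm and stone above 1 N).
It fails at once if lion, paste tin or pebble is moved by more than 15 mm or lifted (distance of any of lion, paste_tin, pebble from where it was at the start of the episode above 0.015 m).
It fails at once if the lion is tipped (angle between lion's own z axis and vertical above 0.3 rad).
It also fails if it takes over 61 s, if anything falls off the work surface, if the arm or the gripper's body presses on something with over 40 N, if the wrist force passes 120 N, or if a joint passes its speed limit or range.

## Working session

There is one attempt and no reset: what is moved stays moved. The work goes in short steps, Python scripts to look and compute and a shell command to move; the robot and the scene stay as the last step left them, time stands still between calls to the robot, and variables do not carry over. Pictures are saved under pics/ and viewed, at most 10 in all, crops included, and the job is handed in when it is done.

```bash
mkdir -p pics; cat > h.py <<'E'
import numpy as np, cv2
from station import r, optics, silhouettes, place_of
from scipy.spatial.transform import Rotation as Ro
def save(cam,fn):
    p,d=optics.grab_frame(cam); cv2.imwrite('pics/'+fn,p[:,:,::-1]); return p,d
E
python3 - <<'E'
from h import *
s=r.get_state(); print(s['clock'],s['ee_pos'],s['eef_rot'],s['opening'])
print(Ro.from_rotvec(s['eef_rot']).as_matrix().round(2))
for c in ['top','scene']:
    save(c,c+'1.png')
    for l in ['stage','index_tip','target_tip','post_top','lion','paste_tin','pebble','stone']:
        print(c,l,[(np.round(o['centre'],3),round(o['p'],2)) for o in place_of(l,c)[:2]])
E
```

```text
0.0 [0.17659294 0.65132825 0.40383333] [-4.14721132e-01 -3.11395663e+00  2.57278386e-03] 0.08560675497063695
[[-0.97  0.26 -0.  ]
 [ 0.26  0.97 -0.  ]
 [-0.   -0.   -1.  ]]
top stage [(array([ 0.558, -0.012, -0.001]), 0.86)]
top index_tip [(array([ 0.626, -0.012,  0.032]), 0.66)]
top target_tip [(array([ 0.509, -0.013,  0.062]), 0.68), (array([0.588, 0.047, 0.025]), 0.57)]
top post_top [(array([ 0.509, -0.012,  0.06 ]), 0.63)]
top lion [(array([ 0.564, -0.155, -0.   ]), 0.59)]
top paste_tin [(array([0.615, 0.117, 0.002]), 0.97)]
top pebble [(array([0.428, 0.007, 0.003]), 0.9)]
top stone [(array([ 0.559, -0.006,  0.029]), 0.75)]
scene stage [(array([ 0.564, -0.013, -0.   ]), 0.93), (array([ 0.432,  0.003, -0.001]), 0.51)]
scene index_tip [(array([ 0.625, -0.008,  0.032]), 0.59), (array([0.607, 0.117, 0.   ]), 0.51)]
scene target_tip [(array([0.589, 0.046, 0.03 ]), 0.45)]
scene post_top [(array([ 0.507, -0.01 ,  0.061]), 0.58)]
scene lion [(array([ 0.567, -0.154,  0.001]), 0.64), (array([ 0.625, -0.009,  0.032]), 0.39)]
scene paste_tin [(array([ 0.609,  0.116, -0.   ]), 0.69)]
scene pebble [(array([ 0.43 ,  0.003, -0.002]), 0.69)]
scene stone [(array([ 0.562, -0.013,  0.028]), 0.66)]
```

View pics/top1.png

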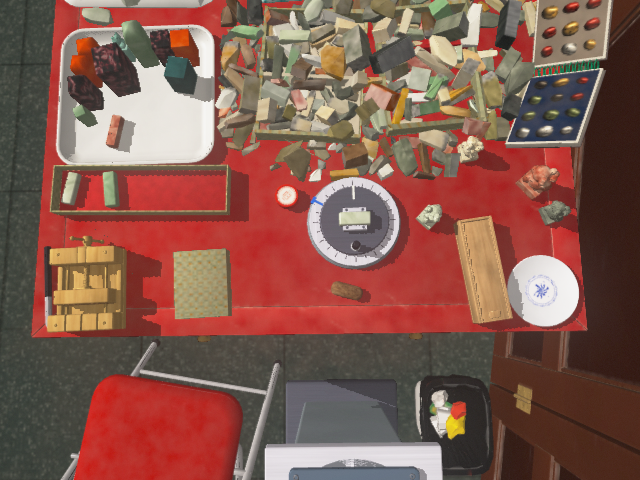

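Top view: dial centred near (352,222), white index at (352,190) pointing to +x, post at (356,246), blue clip at (316,203) towards +y. The dial must turn about +62° CCW, with the finger starting on the post's +y side. Now I'll move above that spot with the gripper closed, then turn the tool by 75°.

```bash
python3 -m creep '[[0,0,0,-30,-32,0,1],[0,0,0,-30,-32,0,1],[0,0,0,-30,-32,0,1],[0,0,0,-30,-32,0,1],[0,0,0,-30,-32,0,1],[0,0,0,-30,-32,0,1],[0,0,0,-30,-32,0,1],[0,0,0,-30,-32,0,1],[0,0,0,-30,-32,0,1],[0,0,0,-30,-32,0,1],[0,0,0,-30,-32,0,1],[0,0,0,-30,-32,0,1],[0,0,0,-30,-32,0,1],[0,0,0,-30,-32,0,1],[0,0,0,-30,-32,0,1],[0,0,0,-30,-32,0,1]]' 20
python3 -m creep '[[0,0,0.13,0,0,0,1],[0,0,0.13,0,0,0,1],[0,0,0.13,0,0,0,1],[0,0,0.13,0,0,0,1],[0,0,0.13,0,0,0,1],[0,0,0.13,0,0,0,1],[0,0,0.13,0,0,0,1],[0,0,0.13,0,0,0,1],[0,0,0.13,0,0,0,1],[0,0,0.13,0,0,0,1],[0,0,0,0,0,0,1],[0,0,0,0,0,0,1]]'
python3 - <<'E'
from h import *
s=r.get_state(); print(s['clock'],s['q'],s['opening'])
print(Ro.from_rotvec(s['eef_rot']).as_matrix().round(3))
save('wrist','w1.png')
for l in ['stage','index_tip','target_tip','post_top','stone']:
    print(l,[(np.round(o['centre'],3),round(o['p'],2)) for o in place_of(l,'wrist')[:2]])
E
```

```text
clock: 2.5
ee_pos: [0.5065, 0.03, 0.405]
eef_rot: [0.414, 3.113, 0.001]
ft_force: [1.3, -0.1, 0.9]
opening: -0.0001
grip_force: 0.0
clock: 3.7
ee_pos: [0.5059, 0.0319, 0.4048]
eef_rot: [2.21, 2.232, 0.0]
ft_force: [0.1, -0.3, 0.4]
opening: 0.0004
grip_force: 0.0
3.7 [-0.53851573  0.36707526  0.53522984  1.88619554 -0.22715606  0.94821557
  0.111021  ] 0.0003603046717480903
[[-0.01  1.    0.  ]
 [ 1.    0.01 -0.  ]
 [-0.    0.   -1.  ]]
stage [(array([ 0.556, -0.007, -0.   ]), 0.68)]
index_tip [(array([ 0.626, -0.009,  0.027]), 0.94)]
target_tip [(array([0.593, 0.049, 0.026]), 0.47)]
post_top [(array([ 0.509, -0.016,  0.058]), 0.78)]
stone [(array([ 0.56 , -0.012,  0.025]), 0.85)]
```

View pics/w1.png

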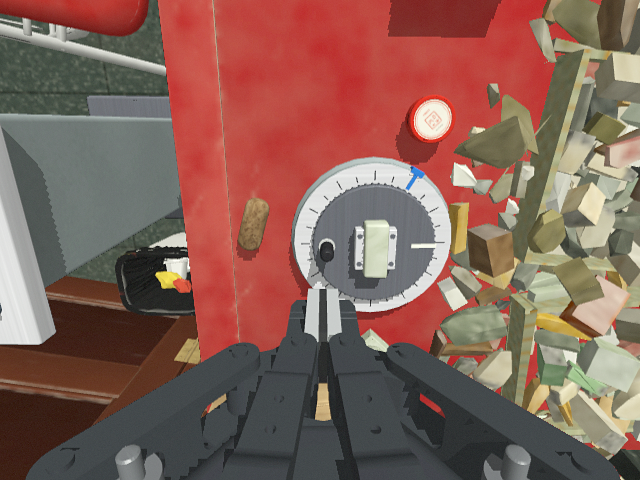

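The wrist view shows the whole dial: post (326,252), index line (423,246), blue clip (414,178), and the fingertips at (322,300). Next I'll measure the angles from these pixels.

```bash
cat >> h.py <<'E'
def world(cam,d,m):
    c=optics.get_calibration(cam); v,u=np.nonzero(m&(d>0)); z=d[v,u]
    P=(np.linalg.inv(c['K'])@np.stack([u,v,np.ones_like(u)])*z).T
    return (P-c['t'])@c['R']
C0=np.array([0.5585,-0.0110])
def measure(cam,C=C0):
    p,d=optics.grab_frame(cam); hsv=cv2.cvtColor(p,cv2.COLOR_RGB2HSV).astype(int); H,S,V=hsv[...,0],hsv[...,1],hsv[...,2]
    W=world(cam,d,np.ones(d.shape,bool)); 
    full=np.full(d.shape+(3,),9.); full[d>0]=W
    R=np.hypot(full[...,0]-C[0],full[...,1]-C[1]); Z=full[...,2]
    dialdark=(R<.062)&(abs(Z-.0285)<.006)
    blue=(H>95)&(H<125)&(S>130)&(R<.088)&(R>.064)
    white=(V>170)&(S<60)&(R>.036)&(R<.0655)&(abs(Z-.0285)<.006)
    post=(R<.065)&(R>.035)&(abs(Z-.0585)<.004)&(V<90)
    out={}
    for n,m in [('blue',blue),('white',white),('post',post)]:
        q=full[m]
        if len(q)<5: out[n]=None; continue
        q=np.median(q,0); out[n]=q; print(n,m.sum(),q.round(4),'ang',np.degrees(np.arctan2(q[1]-C[1],q[0]-C[0])).round(2),'rad',np.hypot(*(q[:2]-C)).round(4))
    ring=(R>.075)&(R<.1)&(Z>.01)&(Z<.03)
    q=full[ring][:,:2].astype(np.float32)
    if len(q)>500: print('ring circle',cv2.minEnclosingCircle(q))
    return out
E
python3 - <<'E'
from h import *
measure('wrist');measure('top')
E
```

```text
blue 86 [0.5986 0.0605 0.0202] ang 60.69 rad 0.082
white 171 [ 0.6059 -0.0086  0.0295] ang 2.86 rad 0.0475
post 143 [ 0.5112 -0.01    0.0581] ang 178.83 rad 0.0473
ring circle ((0.5664533376693726, -0.011583784595131874), 0.09309953451156616)
```

```bash
python3 -m creep '[[0,0,0,0,0,20,1],[0,0,0,0,0,20,1],[0,0,0,0,0,20,1],[0,0,0,0,0,20,1],[0,0,0,0,0,20,1],[0,0,0,0,0,20,1],[0,0,0,0,0,20,1],[0,0,0,0,0,20,1],[0,0,0,0,0,15,1],[0,0,0,0,0,10,1],[0,0,0,0,0,4,1],[0,0,0,0,0,0,1],[0,0,0,0,0,0,1]]'
python3 - <<'E'
from h import *
save('wrist','w2.png'); measure('wrist')
E
```

```text
clock: 5.4
ee_pos: [0.5062, 0.0316, 0.2162]
eef_rot: [2.214, 2.228, 0.001]
ft_force: [0.6, -0.6, -0.6]
opening: -0.0002
grip_force: 0.0
blue 392 [0.5981 0.0599 0.0202] ang 60.84 rad 0.0812
white 326 [ 0.6129 -0.0096  0.0292] ang 1.52 rad 0.0544
post 329 [ 0.5083 -0.0073  0.058 ] ang 175.8 rad 0.0503
ring circle ((0.5661782026290894, -0.008176964707672596), 0.0925738662481308)
```

View pics/w2.png

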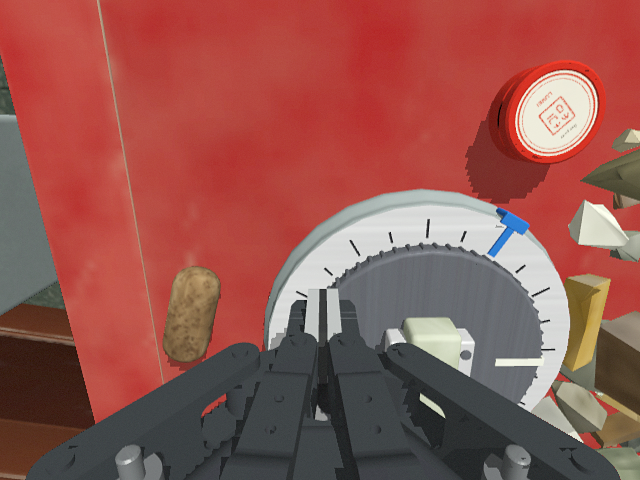

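The fingertips (322,295) are beside the stone with clearance. The index line is at (520,362) and the clip at (507,232). Next I'll approach the post.

```bash
python3 -m creep '[[0,0,0,-3,0,0,1],[0,0,0,-3,0,0,1],[0,0,0,-3,0,0,1],[0,0,0,-3,0,0,1],[0,0,0,-3,0,0,1],[0,0,0,-2,0,0,1],[0,0,0,-2,0,0,1],[0,0,0,-2,0,0,1],[0,0,0,-1,0,0,1],[0,0,0,-1,0,0,1],[0,0,0,0,0,0,1]]'
python3 - <<'E'
from h import *
measure('wrist')
E
```

```text
clock: 6.6
ee_pos: [0.506, 0.0086, 0.2157]
eef_rot: [-2.215, -2.228, 0.0]
ft_force: [0.3, 0.7, -0.1]
opening: 0.0002
grip_force: 0.0
blue 457 [0.5981 0.0601 0.0201] ang 60.91 rad 0.0814
white 366 [ 0.6121 -0.0094  0.0293] ang 1.67 rad 0.0537
post 219 [0.515  0.016  0.0586] ang 148.22 rad 0.0512
ring circle ((0.5663516521453857, -0.011451100930571556), 0.09331578016281128)
```

```bash
python3 -m creep '[[0,0,0,-1,0,0,1],[0,0,0,-1,0,0,1],[0,0,-0.03,-1.6,-0.6,0,1],[0,0,-0.03,-1.6,-0.6,0,1],[0,0,-0.03,-1.6,-0.6,0,1],[0,0,-0.03,-1.6,-0.6,0,1],[0,0,-0.03,-1.6,-0.6,0,1],[0,0,-0.03,-1.6,-0.6,0,1],[0,0,-0.03,-1.6,-0.6,0,1],[0,0,-0.03,-1.6,-0.6,0,1],[0,0,-0.03,-1.6,-0.6,0,1],[0,0,-0.03,-1.6,-0.6,0,1]]'
python3 - <<'E'
from h import *
measure('wrist')
E
```

```text
clock: 7.85
ee_pos: [0.5023, -0.0101, 0.2157]
eef_rot: [-1.854, -2.536, 0.0]
ft_force: [1.1, 2.6, 0.2]
opening: -0.0001
grip_force: 1.1
blue 462 [0.598  0.0602 0.0201] ang 60.97 rad 0.0814
white 369 [0.6098 0.0045 0.0293] ang 16.76 rad 0.0536
post 234 [ 5.089e-01 -4.000e-04  5.860e-02] ang 167.98 rad 0.0508
ring circle ((0.5659167766571045, -0.008782769553363323), 0.09292024374008179)
```

The dial follows with about 2.7 N on the wrist. I'll continue.

```bash
python3 -m creep '[[0,0,-0.03,-1.6,-0.6,0,1],[0,0,-0.03,-1.6,-0.6,0,1],[0,0,-0.03,-1.6,-0.6,0,1],[0,0,-0.03,-1.6,-0.6,0,1],[0,0,-0.03,-1.6,-0.6,0,1],[0,0,-0.03,-1.6,-0.6,0,1],[0,0,-0.03,-1.6,-0.6,0,1],[0,0,-0.03,-1.6,-0.6,0,1],[0,0,-0.03,-1.6,-0.6,0,1],[0,0,-0.03,-1.6,-0.6,0,1],[0,0,-0.03,-1.6,-0.6,0,1],[0,0,-0.03,-1.6,-0.6,0,1],[0,0,-0.03,-1.6,-0.6,0,1],[0,0,-0.03,-1.6,-0.6,0,1],[0,0,-0.03,-1.6,-0.6,0,1],[0,0,-0.03,-1.6,-0.6,0,1],[0,0,-0.03,-1.6,-0.6,0,1],[0,0,-0.03,-1.6,-0.6,0,1],[0,0,0,0,0,0,1]]'
python3 - <<'E'
from h import *
measure('wrist');save('wrist','w3.png')
for l in ['index_tip','target_tip']:
    print(l,[(np.round(o['centre'],3),round(o['p'],2)) for o in place_of(l,'wrist')[:2]])
E
```

```text
clock: 9.8
ee_pos: [0.5085, -0.0402, 0.2157]
eef_rot: [1.112, 2.938, -0.0]
ft_force: [-1.1, 0.6, -0.0]
opening: 0.0002
grip_force: 0.4
blue 350 [0.5982 0.0607 0.0203] ang 61.03 rad 0.082
white 359 [0.5963 0.027  0.0294] ang 45.15 rad 0.0537
post 227 [ 0.5096 -0.029   0.0587] ang -159.78 rad 0.0521
ring circle ((0.5653599500656128, -0.00818726047873497), 0.09289613366127014)
index_tip [(array([0.604, 0.034, 0.03 ]), 0.6)]
target_tip [(array([0.593, 0.047, 0.026]), 0.56)]
```

View pics/w3.png

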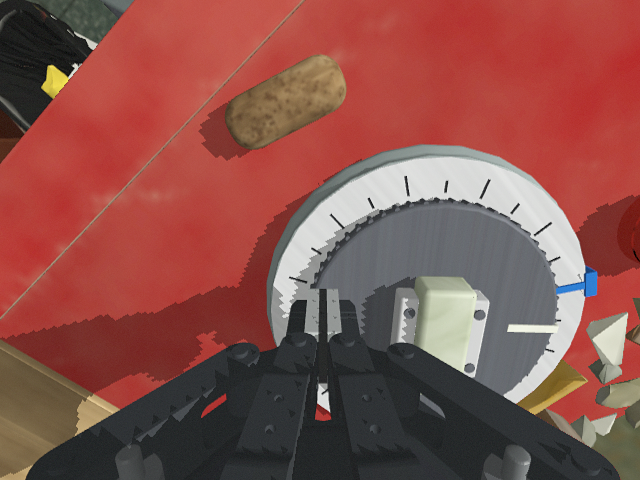

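The index (532,329) is about 16° short of the clip (570,288). The dial centre checks out: the three index positions all give a radius of 53.7 mm. I'll push most of the rest.

```bash
python3 -m creep '[[0,0,-0.03,-1.6,-0.6,0,1],[0,0,-0.03,-1.6,-0.6,0,1],[0,0,-0.03,-1.6,-0.6,0,1],[0,0,-0.03,-1.6,-0.6,0,1],[0,0,-0.03,-1.6,-0.6,0,1],[0,0,-0.03,-1.6,-0.6,0,1],[0,0,-0.02,-1.1,-0.4,0,1],[0,0,0,0,0,0,1],[0,0,0,0,0,0,1]]'
python3 - <<'E'
from h import *
measure('wrist')
E
```

```text
clock: 10.9
ee_pos: [0.5148, -0.0494, 0.2157]
eef_rot: [0.816, 3.033, -0.0]
ft_force: [-0.4, 0.6, 0.7]
opening: 0.0001
grip_force: 0.4
blue 302 [0.5986 0.0614 0.0202] ang 61.03 rad 0.0828
white 355 [0.5885 0.0331 0.0294] ang 55.8 rad 0.0534
post 241 [ 0.5139 -0.0384  0.0587] ang -148.38 rad 0.0523
ring circle ((0.5651346445083618, -0.008001809939742088), 0.09271913766860962)
```

```bash
python3 -m creep '[[0,0,-0.02,-1.1,-0.4,0,1],[0,0,-0.02,-1.1,-0.4,0,1],[0,0,-0.02,-1.1,-0.4,0,1],[0,0,-0.02,-1.1,-0.4,0,1],[0,0,-0.01,-0.6,-0.2,0,1],[0,0,0,0,0,0,1],[0,0,0,0,0,0,1]]'
python3 - <<'E'
from h import *
measure('wrist');save('wrist','w4.png')
for l in ['index_tip','target_tip']:
    print(l,[(np.round(o['centre'],3),round(o['p'],2)) for o in place_of(l,'wrist')[:2]])
E
```

```text
clock: 11.65
ee_pos: [0.5183, -0.0533, 0.2157]
eef_rot: [0.678, 3.067, -0.0]
ft_force: [-0.7, 1.7, 0.2]
opening: -0.0001
grip_force: 0.7
blue 286 [0.5987 0.0614 0.0203] ang 60.96 rad 0.0828
white 358 [0.585  0.0354 0.0293] ang 60.21 rad 0.0534
post 230 [ 0.5163 -0.0426  0.0586] ang -143.18 rad 0.0527
ring circle ((0.5656508803367615, -0.009608861990272999), 0.09286938607692719)
index_tip [(array([0.591, 0.046, 0.031]), 0.85)]
target_tip [(array([0.595, 0.046, 0.027]), 0.81)]
```

View pics/w4.png

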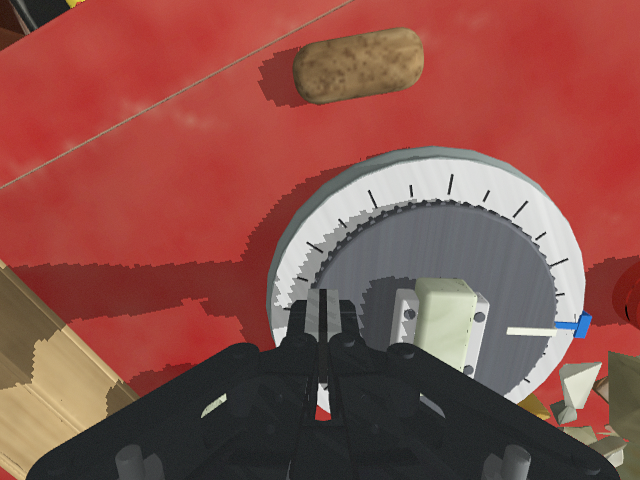

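The white line (532,331) runs straight into the blue clip (570,326), so they agree to about 1°. I'll back off and lift away.

```bash
python3 -m creep '[[0,0,0,3,0,0,1],[0,0,0,4,0,0,1],[0,0,0,4,0,0,1],[0,0,0,4,0,0,1],[0,0,0,0,0,-10,1],[0,0,0,0,0,-20,1],[0,0,0,0,0,-30,1],[0,0,0,0,0,-30,1],[0,0,0,0,0,-30,1],[0,0,0,0,0,-30,1],[0,0,0,0,0,-30,1],[0,0,0,0,0,-15,1],[0,0,0,0,0,0,1],[0,0,0,0,0,0,1],[0,0,0,0,0,0,1]]'
python3 - <<'E'
from h import *
measure('wrist');save('wrist','w5.png')
for l in ['lion','paste_tin','pebble']:
    print(l,[(np.round(o['centre'],3),round(o['p'],2)) for o in place_of(l,'wrist')[:1]])
E
```

```text
clock: 13.35
ee_pos: [0.5043, -0.0469, 0.4099]
eef_rot: [-0.677, -3.066, 0.001]
ft_force: [0.3, -0.2, -1.2]
opening: -0.0001
grip_force: 0.0
blue 66 [0.599  0.0613 0.0202] ang 60.77 rad 0.0829
white 139 [0.5826 0.0305 0.0294] ang 59.79 rad 0.048
post 137 [ 0.5368 -0.0546  0.0581] ang -116.48 rad 0.0487
ring circle ((0.5664505362510681, -0.011581923812627792), 0.09317123144865036)
lion [(array([ 0.562, -0.153,  0.002]), 0.78)]
paste_tin [(array([ 0.608,  0.118, -0.006]), 0.81)]
pebble [(array([0.431, 0.004, 0.001]), 0.91)]
```

View pics/w5.png

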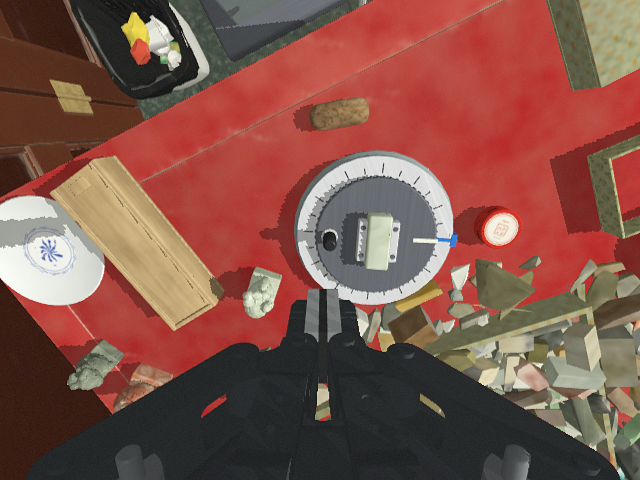

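The index (425,240) and clip (445,240) are in line, the hand is clear, and the lion, tin and pebble have not moved.

```bash
python3 -c "
from h import *
print(r.finish_job())"
```

```text
the job is handed in; nothing more can be done
None
```

The dial's index line is lined up with the blue clip to about 1°, the hand is clear, the lion, tin and pebble are where they stood, and the job is handed in; no verdict came back.

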